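# Lay out the mending tools beside the plate

## Robot

A 6-joint arm with a two-finger parallel gripper is mounted at the origin on the work surface. World frame = base frame: x ahead of the robot, y to its left, z up, the work surface at z = 0. Lengths are in m, angles in degrees, forces in N, time in s.
With the tool pointing down it reaches from about 0.3 to 0.825 m from the base axis. Payload 5.4 kg.
Tool frame: the origin (TCP) lies on the centre line of the jaws, within the pads' length; the fingertips stand 19 mm ahead of it and the grasp point (between the pads) is the TCP; z points along the fingers, y is the line along which they close (so a half turn about z gives the same grasp; the last joint's range is limited). The gripper opens to 92 mm and grips with 3 to 60 N. Pads are 20 mm wide; open, the fingers measure 128 mm over their backs; the gripper's body (75 mm by 189 mm) begins 69 mm behind the grasp point.
Start: joints at [61.931, 9.076, 91.501, -0, 79.423, -12.038], TCP at [0.159, 0.553, 0.234] pointing down, gripper open.
Joint ranges: [-166.64, 166.64], [-54.1, 131.32], [10.49, 154.53], [-73.88, 253.88], [9.74, 151.15], [-171.62, 171.62]. Speed limits (degrees/s): [147.25, 147.25, 180, 180, 180, 180].

## Interface

Orientations are given as [roll, pitch, yaw] about the fixed x, y, z axes, in that order (R = Rz(yaw) Ry(pitch) Rx(roll)).
In Python, from station import get_state, get_image, sign_off gives the robot as it stands. The module is installed in compiled form; this text tells all that it offers.
- The arm moves only by the tool drive_tool, never from a script. Its argument "series" is a list of rows, each a list of 3 entries, a list of its own where there are three numbers: the shift along the tool's x, y, z as a fraction of full scale, then the turn, a rotation vector about the tool's x, y, z as a fraction of full scale, then the opening, from -1 (shut) to 1 (fully open). A call has 1 to 5 rows; each row is the pose to reach, as a shift and turn from the pose commanded when the call began, along the tool's axes at that moment; what a row does not reach only later rows make up. Full scale, the value 1, is 400 mm for a shift and 30 degrees for a turn. A row lasts 1/8 s, in which the tool goes at most 62.5 mm and 10.7 degrees, less where a joint would pass 70% of its speed; a pose out of reach is approached as far as the arm can. A call with a number of a shift or a turn outside -1 to 1 is refused whole. A call with a gripper value outside its range is refused whole. The fingers move at their own pace and stop on an object; "grip_force" is the grip in N (left out, the last holds). Time passes only in rows, so rows that repeat a pose let the fingers close. It gives the time, the measured TCP pose, the force, the opening and the grip force at its end, in the units of the state.
- get_state(): the state, without advancing time (a new reading comes with each control period).
- get_image(name): name is "side" or "top" or "wrist"; returns a dict with "image" (400x640x3 uint8, red, green, blue), "range_z" (400x640 float32, m along the optical axis (not along the pixel's ray), 0 where there is no reading), "fx", "fy", "cx", "cy" (pixels), "origin" and "rotation" of the camera in the world. Camera axes: x right, y up, looking along -z (the intrinsics and any distortion apply to the point x, -y, -z); pixel columns grow to the right and rows downward; lengths in m; the calibration is good to about 2 mm. A picture is of the moment at which its call begins.
- sign_off(): hands the job in; it is judged then, once.
The state is a dict: "time_s": time; "q": joint angles; "qvel": joint speeds; "tau": joint torques, N m; "ee_pos": TCP position; "tcp_rot": TCP orientation; "contact_force": force on the tool from outside, world axes, zero at the start; "ft_torque": the same for the moment, N m; "opening": finger opening in m; "grip_force": force on a finger pad.
Only numpy, scipy, OpenCV 4.12 (cv2) and the standard library are available. Lean on these libraries where they do the work, as an engineer would, in place of code of your own. Each camera call takes 0.05 s, during which the arm holds its last target. There are 200 camera calls.

## Task

Get the bench ready for the restorer, who works at the far side of the table, opposite the robot: lift the broad scraper off its peg on the leaning rack and lay it flat close along the left side of the plate's square board (left as seen from the robot), then lay the narrow straight knife along the right side. Each lies on its back, beside the middle of the board and parallel to its side, a few centimetres from it, handle to the far side. Set them down without dropping them, do not touch the glued plate or its board, and leave the loop tool hanging and the jar, bowl and mug where they are.

Things in the scene. Friction and masses are not known exactly. Their poses are not given: they have to be found in the camera images.
- scraper: Broad scraper, 210 mm long, 140 g: wooden handle, wire eye at one end, 84 mm wide flat steel blade at the other. Origin: centre of the eye, on the flat back. x runs from blade to eye, y across, z out of the front. Hanging: x up the slope, z up and to the robot. Lying on its back: z up, origin at table height. Blade z 0-4, x -120 to -195; neck 30 wide, 84 wide from x -153 on.
- knife: Narrow straight knife, 210 mm long, 110 g: handle, eye and frame just as on the scraper (origin: centre of the eye, on the flat back; x from blade to eye, y across, z out of the front), but its flat steel blade is 20 wide, z 0 to 4, x -120 to -195, with a round end.
- scraper_mid (a point): Middle of the scraper's length on its back face (x -95 mm in its frame). Handle: straight bar 22 mm wide (y), 24 thick (z 0 to 24), x -14 to -120, free at both sides; grip it about x -75. The eye is a wire ring 18 inside, 30 outside, 6 thick.
- knife_mid (a point): Middle of the knife's length on its back face (x -95 mm in its frame). Handle as on the scraper: 22 mm wide (y), 24 thick (z 0 to 24), x -14 to -120; grip it about x -75.
- looptool: Wire loop trimming tool, 207 mm long: handle, eye and frame as on the scraper, but a wire loop 54 wide instead of a blade. It stays on its peg.
- rack: Fixed open wooden rack, 320 mm wide, front to the robot. Origin at table height below the middle peg's foot; x away from the robot, y left, z up. Its frame leans back, slope 55 deg from level, with two cross bars and three pegs 95 apart along y. The three tools hang there in any order, backs flat on the slope, eyes 5 down the slope from the pegs' centres.
- peg_tip (a point): Tip of the middle peg. Each peg is a steel pin 8 mm thick standing 24 mm square out of the slope, pointing 35 deg above level towards the robot; its foot is 210 above the table. A tool comes off when drawn along the peg by 30 mm.
- shelf_edge (a point): Middle of the front upper edge of the shelf (two slats, open between) that overhangs the pegs (in the rack's frame x -61, z 256 mm; underside 236; small pots on it reach 306). A gripper must come in below it, tilted some 30 to 50 deg from vertical, fingers pointing forward and down.
- board: Fixed square plywood board, 170 x 170 x 15 mm, with a white mended plate (148 wide, rim 37 above the table) in its middle. Origin: centre of the underside, at table height; x to the far side, square to an edge, y to the left, z up. Turned up to 0.25 rad.
- jar: Closed jar, 60 mm wide, 90 high, beyond the board; bystander. Origin at the centre of its underside.
- bowl: White bowl, 110 mm wide, 50 high, right of the work; bystander. Origin at the centre of its underside.
- mug: Terracotta mug, 76 mm wide, 85 high, between rack and robot base; bystander. Origin at the centre of its underside.
Things that resemble listed ones, but are neither listed nor needed, are in the scene too. Leave any pink or yellow look-alike of the scraper alone.

How it is judged:
By the outcome, as a careful person would: the job done as asked, in the order asked, and still so for the second after the job is handed in, with the robot touching nothing.
It also fails if it takes over 64 s, if anything falls off the work surface, if the arm or the gripper's body presses on something with over 40 N, if the wrist force passes 120 N, or if a joint passes its speed limit or range.

## Working session

There is one attempt and no reset: what is moved stays moved. The work goes in short steps, Python scripts to look and compute and a tool call to move; the robot and the scene stay as the last step left them, time stands still between calls to the robot, and variables do not carry over. Pictures are saved under pics/ and viewed, at most 12 in all, crops included, and the job is handed in when it is done.

Besides the shell and the picture viewer there is one more tool, called after ">>>" by a JSON object that holds its "fn" and its "kwargs". drive_tool: Moves the arm, as the interface text tells. Shift numbers are shares of 400 mm and turn numbers shares of 30 degrees, none past 1 either way. Its arguments: {"type":"object","properties":{"series":{"type":"array","items":{"type":"array"}},"grip_force":{"type":"number"}},"required":["series"]}

```bash
mkdir -p pics
python3 - <<'E'
from station import get_state,get_image
import cv2,numpy as np
s=get_state();print(s)
for n in("top","side"):
    d=get_image(n);np.savez(f"pics/{n}0.npz",**d)
    cv2.imwrite(f"pics/{n}0.png",d["image"][:,:,::-1]);print(n,d["fx"],d["fy"],d["cx"],d["cy"],d["origin"],d["rotation"],[k for k in d])
E
```

```text
{'time_s': 0.0, 'q': array([ 6.19303373e+01,  9.11440653e+00,  9.15705752e+01, -1.04313361e-03,
        7.94237941e+01, -1.20374240e+01]), 'qvel': array([ 0.06297999, -0.03809916, -0.1011605 , -0.03106085,  0.04435064,
        0.03508159]), 'tau': array([-3.77698270e-04, -3.85566151e+01, -3.22109091e+01,  7.01119518e-02,
        3.77034280e-02, -1.26546561e-04]), 'ee_pos': array([0.15854058, 0.5520984 , 0.23261565]), 'tcp_rot': array([-1.79893402e+02, -2.16827341e-02,  1.63967934e+02]), 'contact_force': array([-0.13257358, -0.25566211, -0.50632979]), 'ft_torque': array([-0.01632273,  0.02615126, -0.03624656]), 'grip_force': 0.0, 'opening': 0.09172131950489076}
top 499.3697809023472 499.3697809023472 319.9987493012141 194.84336243715467 [ 0.19981379 -0.07343812  1.978318  ] [ 10.308434     0.21472393 -89.8373603 ] ['image', 'range_z', 'fx', 'fy', 'cx', 'cy', 'origin', 'rotation']
side 470.81487151459436 470.81487151459436 322.5163571405316 196.18724981116577 [-0.06595539 -1.19003187  1.07457069] [ 54.23166999  -1.18883988 -26.93005256] ['image', 'range_z', 'fx', 'fy', 'cx', 'cy', 'origin', 'rotation']
```

View pics/top0.png

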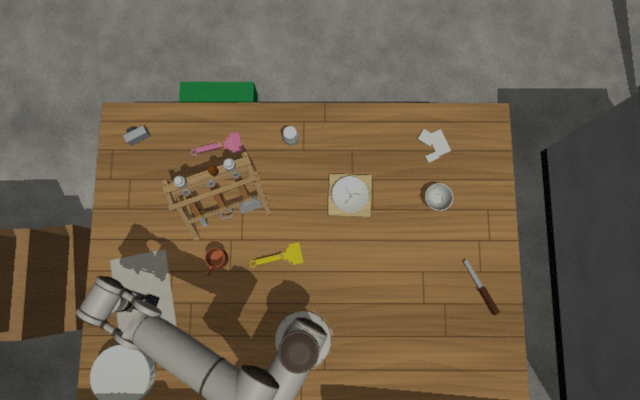

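View pics/side0.png

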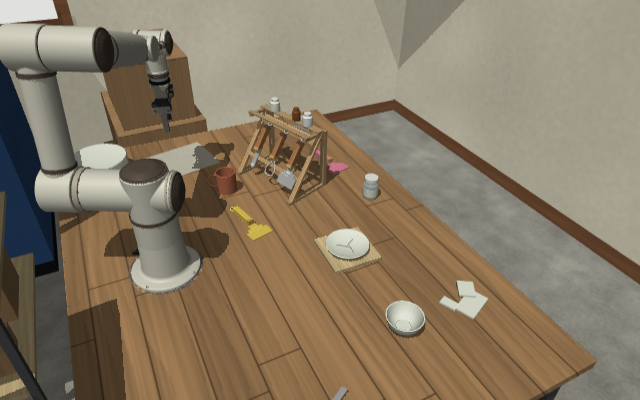

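The top view shows the board at about (350,195), the rack centred near (217,190), the scraper blade at (250,205), the loop at (226,213) and the knife at about (204,221). The side view shows the same order on the rack: knife (255,158), loop (270,168), scraper (287,180). Next I'll take enlarged crops with metric measurements.

```bash
cat > h.py <<'E'
import numpy as np,cv2
from scipy.spatial.transform import Rotation as R
from station import get_state,get_image,sign_off
def rpy(a): return R.from_euler('xyz',a,degrees=True).as_matrix()
def cloud(d):
    v,u=np.mgrid[:400,:640]; z=d["range_z"].astype(float)
    p=np.stack([(u-d["cx"])/d["fx"]*z,-(v-d["cy"])/d["fy"]*z,-z],-1)
    w=p@rpy(d["rotation"]).T+d["origin"]; w[z<=0]=np.nan
    return w
def proj(d,P):
    c=(np.atleast_2d(P)-d["origin"])@rpy(d["rotation"])
    return np.stack([d["cx"]+d["fx"]*c[:,0]/-c[:,2],d["cy"]-d["fy"]*c[:,1]/-c[:,2]],-1)
E
python3 - <<'E'
from h import *
T=dict(np.load("pics/top0.npz"));S=dict(np.load("pics/side0.npz"))
wt=cloud(T);ws=cloud(S)
a=cv2.resize(T["image"][145:245,155:275],None,fx=6.6,fy=6,interpolation=3)[:300*2]
b=cv2.resize(S["image"][90:210,230:340],None,fx=5,fy=5,interpolation=3)
a=cv2.resize(T["image"][145:245,155:275],(720,600),interpolation=3)
cv2.imwrite("pics/c1.png",a[:,:,::-1]);cv2.imwrite("pics/c2.png",b[:,:,::-1])
print("table z",np.nanmedian(wt[300:330,360:420,2]),np.nanmedian(ws[300:380,200:260,2]))
for n,w in(("top",wt),("side",ws)):
    f=w.reshape(-1,3);f=f[~np.isnan(f[:,0])]
    m=(abs(f[:,0]-.53)<.13)&(abs(f[:,1]+.09)<.35)
    def box(c,r,zl,zh):
        q=f[(np.hypot(f[:,0]-c[0],f[:,1]-c[1])<r)&(f[:,2]>zl)&(f[:,2]<zh)]
        return q
    c=w[195,350] if n=="top" else w[246,347]
    q=box(c,.14,.009,.022); r=cv2.minAreaRect(q[:,:2].astype(np.float32)); print(n,"board",r,len(q),np.median(q[:,2]))
    q=box(c,.12,.028,.05); print(" plate",cv2.minEnclosingCircle(q[:,:2].astype(np.float32)),q[:,2].max())
for nm,(u,v) in dict(jar=(290,133),bowl=(439,197),mug=(216,259),pots=(180,181),pot2=(229,164),yellow=(290,254)).items(): print(nm,wt[v,u])
E
```

```text
table z 0.001439110173868663 -0.0013817467839413178
top board ((0.5512588620185852, -0.1914631724357605), (0.25945818424224854, 0.26997804641723633), 52.72648620605469) 837 0.015436535806379714
 plate ((0.5575029253959656, -0.17432233691215515), 0.09170631319284439) 0.04983695192026261
side board ((0.560112476348877, -0.1857234686613083), (0.17627330124378204, 0.17388595640659332), 86.85453796386719) 892 0.014028708733801909
 plate ((0.5598251819610596, -0.18359285593032837), 0.07558619230985641) 0.04002146224817049
jar [0.78786109 0.05279552 0.09751153]
bowl [ 0.54852141 -0.53897136  0.018629  ]
mug [ 0.30198926  0.34393081 -0.00065507]
pots [nan nan nan]
pot2 [0.61262654 0.24853198 0.30053628]
yellow [0.32199456 0.05227975 0.00499901]
```

View pics/c1.png

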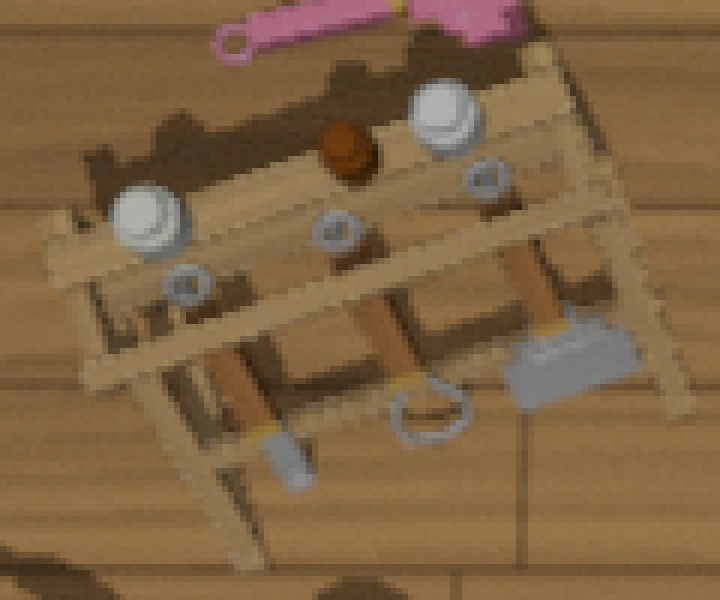

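View pics/c2.png

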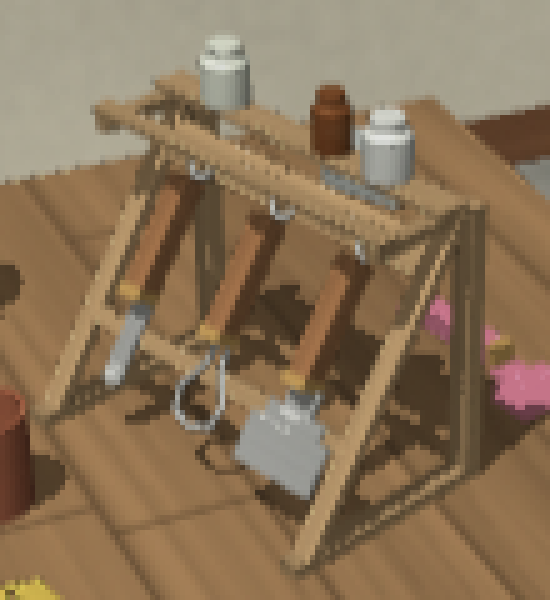

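Both crops show the tools clearly. In c1 the eyes are at knife (187,285), loop (338,232) and scraper (487,178); the knife tip is at (300,485) and the scraper blade corners at (515,408) and (640,362). In c2 the knife tip is at (115,383), and the scraper ferrule is at (293,380) with blade corners at (238,455) and (308,497). Next I triangulate these and fit the rack.

```bash
cat >> h.py <<'E'
from scipy.optimize import least_squares
def tri(ds,uvs): return least_squares(lambda P:np.concatenate([proj(d,P)[0]-uv for d,uv in zip(ds,uvs)]),[.5,.2,.1])
C,Sn=np.cos(np.radians(55)),np.sin(np.radians(55))
D=np.array([C,0,Sn]);N=np.array([-Sn,0,C]);Y=np.array([0,1.,0])
def rk(p,d,n,y): # world point from rack pose (x,y,yaw deg) and slope coords about middle peg foot
    return rpy([0,0,p[2]])@(np.array([0,0,.21])+d*D+n*N+y*Y)+[p[0],p[1],0]
E
python3 - <<'E'
from h import *
T=dict(np.load("pics/top0.npz"));S=dict(np.load("pics/side0.npz"))
t=lambda u,v:np.array([155+u/6,145+v/6])-.5+.5/6; s=lambda u,v:np.array([230+u/5,90+v/5])-.5+.1
pts={ # name:(top,side,(d,n,y))
'ktip':(t(300,487),s(115,383),(-.2,.004,.095)),
'kfer':(t(262,437),s(130,293),(-.121,.022,.095)),
'sfer':(t(553,328),s(293,380),(-.121,.022,-.095)),
'sL':(t(515,408),s(238,455),(-.2,.002,-.053)),
'sR':(t(640,365),s(308,497),(-.2,.002,-.137)),
'keye':(t(187,285),None,(-.005,.003,.095)),
'leye':(t(338,232),None,(-.005,.003,0)),
'seye':(t(487,178),None,(-.005,.003,-.095))}
def res(p):
    o=[]
    for a,b,c in pts.values():
        P=rk(p,*c)
        o.append(proj(T,P)[0]-a)
        if b is not None:o.append(proj(S,P)[0]-b)
    return np.concatenate(o)
f=least_squares(res,[.6,.3,20.],x_scale=[.01,.01,1]);p=f.x;print("rack",p,np.abs(f.fun).max());print(f.fun.reshape(-1,2).round(1).tolist())
for k,(a,b,c) in pts.items():
    if b is not None:
        r=tri([T,S],[a,b]);print(k,r.x.round(3),rk(p,*c).round(3),np.abs(r.fun).max().round(2))
# board: board-coloured top from both views: corners of masks
ws=cloud(S);wt=cloud(T)
for n,w,uv in(("top",wt,(350,195)),("side",ws,(347,246))):
    c=w[uv[1],uv[0]];print(n,c)
    m=(np.hypot(w[...,0]-.56,w[...,1]+.184)<.125)&(w[...,2]>.0085)&(w[...,2]<.05)
    m=cv2.morphologyEx(m.astype(np.uint8),cv2.MORPH_OPEN,np.ones((5,5)))
    q=w[m>0];print(cv2.minAreaRect(q[:,:2].astype(np.float32)),len(q))
cv2.imwrite("pics/bd.png",np.hstack([cv2.resize(d["image"][v-30:v+30,u-30:u+30],(390,390),interpolation=3) for d,u,v in((T,350,195),(S,347,250))])[:,:,::-1])
m=(abs(wt[...,0]-.3)<.08)&(abs(wt[...,1]-.34)<.09)&(wt[...,2]>.06);print("mug",np.nanmean(wt[m],0),np.nanmin(wt[m],0),np.nanmax(wt[m],0))
m=(abs(ws[...,0]-.3)<.12)&(abs(ws[...,1]-.34)<.12)&(ws[...,2]>.03)&(ws[...,2]<.12);print("mug",np.nanmean(ws[m],0),np.nanmin(ws[m],0),np.nanmax(ws[m],0))
E
```

```text
rack [ 0.57095861  0.33193581 20.41950458] 2.0644917266670006
[[0.9, 0.1], [-2.1, 0.3], [0.1, -1.5], [-0.5, -0.5], [-0.4, -0.7], [-0.1, -0.2], [1.0, -0.1], [-1.5, 0.2], [0.5, -0.3], [-0.5, 0.4], [-0.0, -0.5], [-0.2, -0.6], [-0.1, -0.5]]
ktip [0.432 0.383 0.046] [0.427 0.38  0.048] 1.13
kfer [0.454 0.39  0.121] [0.456 0.39  0.124] 0.94
sfer [0.521 0.21  0.124] [0.522 0.212 0.124] 0.27
sL [0.484 0.245 0.044] [0.48  0.242 0.047] 0.97
sR [0.51  0.164 0.048] [0.51  0.163 0.047] 0.48
top [ 0.55420017 -0.18420138  0.02771579]
((0.5635021328926086, -0.18259155750274658), (0.16491097211837769, 0.160279780626297), 88.88143920898438) 1380
side [ 0.56055319 -0.185637    0.02185608]
((0.5597389936447144, -0.18472737073898315), (0.17513881623744965, 0.17336677014827728), 87.44274139404297) 1749
mug [0.29859077 0.33788759 0.078112  ] [0.24572051 0.29592956 0.06015987] [0.34354218 0.3725081  0.09588002]
mug [0.30816896 0.33364164 0.06013983] [0.24033492 0.28565729 0.03016231] [0.41955883 0.44546291 0.08854123]
```

View pics/bd.png

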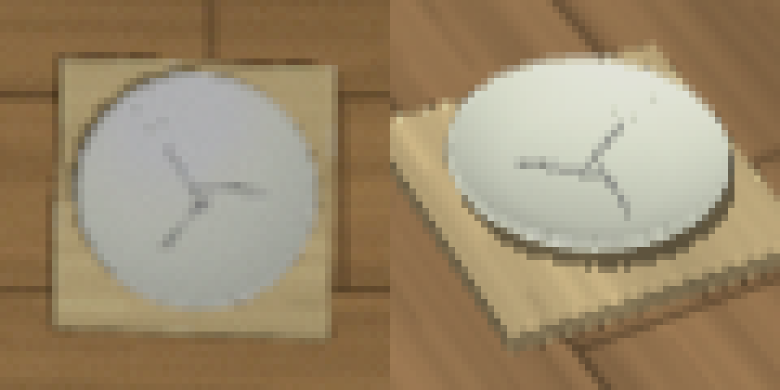

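The rack fit is good to about 3 mm: (0.571, 0.332), yaw 20.4°. The board picture gives its corners at (61,60), (337,67), (329,337) and (54,327) in the crop. I'll compute the board pose and the first approach.

```bash
cat >> h.py <<'E'
RK=np.array([.571,.332,20.42])
def Rt(yaw,th): # tool rotation: y along frame y, z forward/down, th deg from vertical
    a=np.radians(th);c,s=np.cos(a),np.sin(a)
    return rpy([0,0,yaw])@np.array([[-c,0,s],[0,1,0],[-s,0,-c]])
def go(*tg):
    s=get_state();R0=rpy(s["tcp_rot"]);p0=s["ee_pos"]
    print("now",p0.round(4),s["tcp_rot"].round(2),"t",round(s["time_s"],2),"F",s["contact_force"].round(1),"op",round(s["opening"],4))
    for P,Rn in tg:
        print("shift",(R0.T@(np.asarray(P)-p0)/.4).round(4).tolist(),"turn",(R.from_matrix(R0.T@Rn).as_rotvec(degrees=True)/30).round(4).tolist())
E
python3 - <<'E'
from h import *
T=dict(np.load("pics/top0.npz"))
W=[]
for u,v in((61,60),(337,67),(329,337),(54,327)):
    uv=np.array([320+u/6.5,165+v/6.5])-.5+.5/6.5
    r=rpy(T["rotation"])@[(uv[0]-T["cx"])/T["fx"],-(uv[1]-T["cy"])/T["fy"],-1]
    W.append(T["origin"]+r*(.015-T["origin"][2])/r[2])
W=np.array(W)[:,:2];print(W.round(4),W.mean(0))
for i in range(4):e=W[(i+1)%4]-W[i];print(np.hypot(*e).round(4),np.degrees(np.arctan2(e[1],e[0])).round(2))
g=rk(RK,-.085,.023,-.095);Rg=Rt(RK[2],45)
print("grasp",g)
pre=g-Rg[:,2]*.13
go(([.30,.20,.34],Rt(RK[2],20)),(pre,Rg))
E
```

```text
[[ 0.6431 -0.1009]
 [ 0.639  -0.2718]
 [ 0.4704 -0.2643]
 [ 0.4761 -0.0966]] [ 0.55713846 -0.18337569]
0.1709 -91.37
0.1687 177.45
0.1678 88.03
0.167 -1.49
grasp [0.54079855 0.21938611 0.15356433]
now [0.1586 0.5521 0.2327] [-1.7990e+02 -2.0000e-02  1.6397e+02] t 0.1 F [0.1 0.8 0.3] op 0.0917
shift [-0.5829, -0.7489, -0.2672] turn [-0.2149, -0.6456, -1.2021]
shift [-0.9633, -0.6722, -0.0311] turn [-0.4796, -1.4497, -1.1501]
```

>>> {"fn": "drive_tool", "kwargs": {"series": [[[-0.15,-0.19,-0.15],[-0.05,-0.15,-0.3],0.0],[[-0.3,-0.38,-0.267],[-0.1,-0.3,-0.6],0.0],[[-0.45,-0.57,-0.267],[-0.15,-0.45,-0.85],0.0],[[-0.58,-0.75,-0.267],[-0.21,-0.645,-1.0],0.0],[[-0.58,-0.75,-0.267],[-0.21,-0.645,-1.0],0.0]]}}

```text
time_s: 0.72
ee_pos: [0.2665, 0.2793, 0.3273]
tcp_rot: [179.0, 20.1, -165.6]
contact_force: [1.4, -0.8, 1.5]
opening: 0.0461
grip_force: 0.0
```

Run:
```python
from h import *
g=rk(RK,-.085,.023,-.095);Rg=Rt(RK[2],45)
go((g-Rg[:,2]*.13,Rg))
```

```text
now [0.2665 0.2793 0.3273] [ 179.01   20.14 -165.64] t 0.72 F [ 1.4 -0.8  1.5] op 0.0461
shift [-0.3038, -0.345, 0.3234] turn [-0.0771, -0.8263, -0.1789]
```

>>> {"fn": "drive_tool", "kwargs": {"series": [[[-0.3,-0.34,0.1],[-0.08,-0.83,-0.18],0.0],[[-0.3,-0.34,0.2],[-0.08,-0.83,-0.18],0.0],[[-0.3,-0.34,0.32],[-0.08,-0.83,-0.18],0.0],[[-0.3,-0.34,0.32],[-0.08,-0.83,-0.18],0.0],[[-0.3,-0.34,0.32],[-0.08,-0.83,-0.18],0.0]]}}

```text
time_s: 1.35
ee_pos: [0.4522, 0.1878, 0.2414]
tcp_rot: [179.5, 44.5, -160.3]
contact_force: [-0.9, 1.2, -0.1]
opening: 0.0461
grip_force: 0.0
```

Run:
```python
from h import *
g=rk(RK,-.085,.023,-.095);Rg=Rt(RK[2],45)
go((g-Rg[:,2]*.13,Rg),(g,Rg))
d=get_image("wrist");np.savez("pics/w1.npz",**d)
im=d["image"][:,:,::-1].copy()
for x in(-.0,-.12,-.195):
  for y in(-.011,.011):
    q=proj(d,rk(RK,x-.005,.024 if x>-.15 else .004,y-.095))[0];cv2.circle(im,tuple(int(round(a)) for a in q),3,(0,255,0),1)
cv2.imwrite("pics/w1.png",im);print(d["origin"],d["rotation"])
```

```text
now [0.4522 0.1878 0.2414] [ 179.55   44.53 -160.28] t 1.35 F [-0.9  1.2 -0.1] op 0.0461
shift [-0.0109, -0.0031, -0.0035] turn [-0.0014, -0.0155, -0.0167]
shift [-0.0135, -0.0028, 0.3215] turn [-0.0014, -0.0155, -0.0167]
[0.30713364 0.13512799 0.30083921] [-58.50800186  -0.32961881 109.99749365]
```

View pics/w1.png

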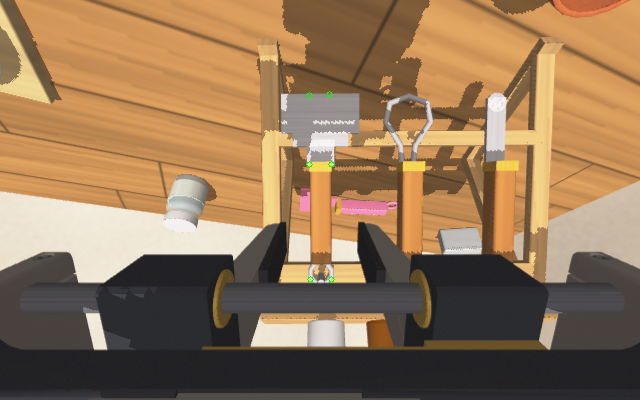

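The wrist view shows the scraper handle (columns 310–332, ferrule at (321,165)) exactly under the predicted green marks, and centred between the fingers. I'll go in and grip.

>>> {"fn": "drive_tool", "kwargs": {"series": [[[-0.013,-0.003,0.12],[0,-0.015,-0.015],0.0],[[-0.013,-0.003,0.23],[0,-0.015,-0.015],0.0],[[-0.013,-0.003,0.3],[0,-0.015,-0.015],0.0],[[-0.013,-0.003,0.322],[0,-0.015,-0.015],0.0],[[-0.013,-0.003,0.322],[0,-0.015,-0.015],0.0]]}}

```text
time_s: 2.02
ee_pos: [0.5424, 0.2223, 0.161]
tcp_rot: [-179.7, 45.6, -159.1]
contact_force: [-0.4, -0.3, -0.8]
opening: 0.046
grip_force: 0.0
```

Run:
```python
from h import *
g=rk(RK,-.085,.023,-.095);Rg=Rt(RK[2],45)
go((g,Rg))
```

```text
now [0.5424 0.2223 0.161 ] [-179.69   45.62 -159.11] t 2.02 F [-0.4 -0.3 -0.8] op 0.046
shift [0.0178, -0.0052, 0.0085] turn [0.0008, 0.0207, 0.0108]
```

>>> {"fn": "drive_tool", "kwargs": {"series": [[[0,0,0],[0,0,0],0.0],[[0,0,0],[0,0,0],0.0]]}}

```text
time_s: 2.28
ee_pos: [0.5425, 0.2214, 0.161]
tcp_rot: [-179.7, 45.6, -159.2]
contact_force: [0.3, -0.3, 0.0]
opening: 0.0461
grip_force: 0.0
```

Run:
```python
from h import *
g=rk(RK,-.085,.023,-.095);Rg=Rt(RK[2],45)
go((g,Rg))
```

```text
now [0.5425 0.2214 0.161 ] [-179.65   45.65 -159.18] t 2.27 F [ 0.3 -0.3  0. ] op 0.0461
shift [0.0173, -0.003, 0.0088] turn [-0.0021, 0.0216, 0.0094]
```

>>> {"fn": "drive_tool", "kwargs": {"series": [[[0.017,-0.003,0.008],[0,0.02,0.01],0.0],[[0.017,-0.003,0.008],[0,0.02,0.01],0.0],[[0.017,-0.003,0.008],[0,0.02,0.01],-1.0],[[0.017,-0.003,0.008],[0,0.02,0.01],-1.0],[[0.017,-0.003,0.008],[0,0.02,0.01],-1.0]], "grip_force": 35}}

```text
time_s: 2.9
ee_pos: [0.5405, 0.2193, 0.1525]
tcp_rot: [180.0, 44.9, -159.7]
contact_force: [-0.5, -1.0, 0.6]
opening: 0.0218
grip_force: 35.0
```

>>> {"fn": "drive_tool", "kwargs": {"series": [[[0,0,0],[0,0,0],-1.0],[[0,0,0],[0,0,0],-1.0]]}}

```text
time_s: 3.15
ee_pos: [0.5405, 0.2193, 0.1525]
tcp_rot: [180.0, 44.9, -159.7]
contact_force: [1.3, -0.0, 0.4]
opening: 0.0217
grip_force: 35.0
```

Run:
```python
from h import *
g=rk(RK,-.085,.023,-.095);Rg=Rt(RK[2],45)
go((g,Rg))
p=get_state();P=p["ee_pos"];Rc=rpy(p["tcp_rot"]);z=rpy([0,0,RK[2]])
go((P+z@N*.04,Rc),(P+z@(N*.04-D*.045),Rc),(P+z@(N*.04-D*.045)+z@[-.11,0,0.0],Rc))
```

```text
now [0.5405 0.2193 0.1525] [ 179.99   44.93 -159.65] t 3.15 F [ 1.3 -0.   0.4] op 0.0217
shift [-0.0025, -0.0001, -0.0014] turn [-0.0015, -0.0025, -0.0018]
now [0.5405 0.2193 0.1525] [ 179.99   44.93 -159.65] t 3.15 F [ 1.3 -0.   0.4] op 0.0217
shift [0.0175, -0.0001, -0.0985] turn [0.0, 0.0, 0.0]
shift [0.1283, -0.0002, -0.0788] turn [0.0, 0.0, 0.0]
shift [0.323, -0.0005, -0.273] turn [0.0, 0.0, 0.0]
```

>>> {"fn": "drive_tool", "kwargs": {"series": [[[0.006,0,-0.033],[0,0,0],-1.0],[[0.012,0,-0.066],[0,0,0],-1.0],[[0.0175,0,-0.0985],[0,0,0],-1.0],[[0.0175,0,-0.0985],[0,0,0],-1.0],[[0.05,0,-0.093],[0,0,0],-1.0]]}}

```text
time_s: 3.78
ee_pos: [0.5033, 0.2053, 0.1654]
tcp_rot: [-179.9, 45.0, -159.6]
contact_force: [0.0, 0.6, -1.7]
opening: 0.0218
grip_force: 35.0
```

Run:
```python
from h import *
g=rk(RK,-.085,.023,-.095);Rg=Rt(RK[2],45);z=rpy([0,0,RK[2]])
q=g+z@(N*.04-D*.045)
go((q,Rg),(q+z@[-.11,0,0],Rg))
```

```text
now [0.5033 0.2053 0.1654] [-179.93   45.02 -159.58] t 3.77 F [ 0.   0.6 -1.7] op 0.0218
shift [0.0784, 0.0003, 0.0127] turn [-0.0022, 0.0007, 0.0001]
shift [0.2727, 0.0001, -0.1819] turn [-0.0022, 0.0007, 0.0001]
```

>>> {"fn": "drive_tool", "kwargs": {"series": [[[0.078,0,0.0127],[0,0,0],-1.0],[[0.184,0,-0.093],[0,0,0],-1.0],[[0.184,0,-0.093],[0,0,0],-1.0],[[0.13,0,-0.25],[0,0,0],-1.0],[[0.06,0,-0.393],[0,0,0],-1.0]]}}

```text
time_s: 4.4
ee_pos: [0.4111, 0.174, 0.2373]
tcp_rot: [180.0, 43.9, -159.8]
contact_force: [4.6, -2.9, 4.4]
opening: 0.0219
grip_force: 35.0
```

>>> {"fn": "drive_tool", "kwargs": {"series": [[[0,0,0],[0,0,0],-1.0],[[0,0,0],[0,0,0],-1.0]]}}

```text
time_s: 4.65
ee_pos: [0.412, 0.1747, 0.2376]
tcp_rot: [-180.0, 44.0, -159.6]
contact_force: [-0.7, -0.1, -1.5]
opening: 0.0218
grip_force: 35.0
```

```bash
cat >> h.py <<'E'
BD=np.array([.558,-.184]);BY=-1.8
def bd(x,y,z): return np.r_[BD,0]+rpy([0,0,BY])@[x,y,z]
E
python3 - <<'E'
from h import *
d=get_image("top");np.savez("pics/t2.npz",**d);d=get_image("side");np.savez("pics/s2.npz",**d)
a=np.load("pics/t2.npz")["image"];cv2.imwrite("pics/p2.png",np.vstack([a[60:320,100:500],d["image"][60:300,100:500]])[:,:,::-1])
R2=Rt(BY,-10)
go((bd(.015,.147,.12),R2),(bd(.015,.147,.024),R2))
E
```

```text
now [0.4116 0.1747 0.2366] [ 179.98   43.96 -159.7 ] t 4.75 F [-0.2 -0.6 -2.5] op 0.0216
shift [0.0546, -0.6417, 0.3521] turn [0.2238, 1.7754, 0.7312]
shift [0.2211, -0.6418, 0.5248] turn [0.2238, 1.7754, 0.7312]
```

View pics/p2.png

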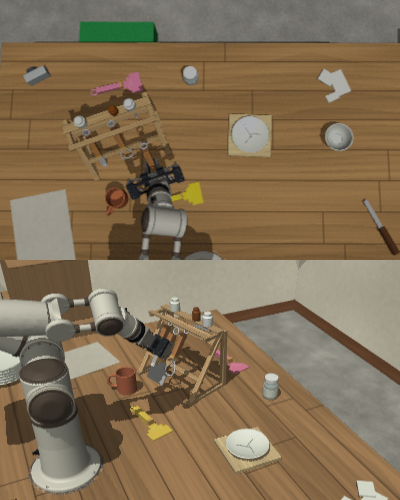

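The picture shows the scraper free of the rack in the gripper, with the other tools still hanging. I'll carry it to the board's left side and lay it flat.

>>> {"fn": "drive_tool", "kwargs": {"series": [[[0.0,-0.13,0.03],[0.04,0.3,0.12],-1.0],[[0.0,-0.26,0.06],[0.07,0.6,0.24],-1.0],[[0.01,-0.4,0.12],[0.11,0.9,0.37],-1.0],[[0.03,-0.53,0.2],[0.11,0.9,0.37],-1.0],[[0.05,-0.64,0.28],[0.11,0.9,0.37],-1.0]]}}

```text
time_s: 5.38
ee_pos: [0.5619, -0.0451, 0.1429]
tcp_rot: [177.1, 16.7, -171.7]
contact_force: [0.4, 0.5, -0.8]
opening: 0.0218
grip_force: 35.0
```

>>> {"fn": "drive_tool", "kwargs": {"series": [[[0,0,0],[0,0,0],-1.0],[[0,0,0],[0,0,0],-1.0]]}}

```text
time_s: 5.62
ee_pos: [0.5601, -0.043, 0.1442]
tcp_rot: [177.1, 16.7, -171.7]
contact_force: [-0.2, -0.2, -1.4]
opening: 0.0216
grip_force: 35.0
```

Run:
```python
from h import *
R2=Rt(BY,-10)
go((bd(.015,.147,.12),R2),(bd(.015,.147,.024),R2))
```

```text
now [ 0.5601 -0.043   0.1442] [ 177.09   16.7  -171.7 ] t 5.62 F [-0.2 -0.2 -1.4] op 0.0216
shift [-0.0259, 0.0037, 0.0711] turn [0.1147, 0.8789, 0.3617]
shift [0.043, -0.0079, 0.3007] turn [0.1147, 0.8789, 0.3617]
```

>>> {"fn": "drive_tool", "kwargs": {"series": [[[-0.026,0.004,0.03],[0.04,0.3,0.12],-1.0],[[-0.026,0.004,0.05],[0.08,0.6,0.24],-1.0],[[-0.026,0.004,0.07],[0.115,0.88,0.36],-1.0],[[-0.026,0.004,0.07],[0.115,0.88,0.36],-1.0],[[-0.026,0.004,0.07],[0.115,0.88,0.36],-1.0]]}}

```text
time_s: 6.25
ee_pos: [0.5783, -0.0374, 0.1228]
tcp_rot: [-179.9, -9.7, 178.4]
contact_force: [-0.9, 0.2, -1.3]
opening: 0.0216
grip_force: 35.0
```

Run:
```python
from h import *
R2=Rt(BY,-10)
go((bd(.015,.147,.12),R2),(bd(.015,.147,.03),R2))
d=get_image("side");np.savez("pics/s3.npz",**d);t=get_image("top");np.savez("pics/t3.npz",**t);w=get_image("wrist");np.savez("pics/w3.npz",**w)
cv2.imwrite("pics/p3.png",np.vstack([cv2.resize(d["image"][120:300,200:440],(640,480)),w["image"][:120*0+120]])[:,:,::-1])
# predicted tool frame: grasp offset from hanging pose
s=get_state();Rc=rpy(s["tcp_rot"]);Rg=rpy([179.99,44.93,-159.65]);pg=np.array([.5405,.2193,.1525])
To=rk(RK,-.005,0,-.095);Z=rpy([0,0,RK[2]]);Tr=Z@np.c_[D,Y,N]
o=s["ee_pos"]+Rc@Rg.T@(To-pg);r=Rc@Rg.T@Tr
print("origin",o.round(4),"\n",r.round(3))
for x,y in((-.195,.042),(-.195,-.042),(-.095,0),(.015,0)):
    P=o+r@[x,y,0];print(P.round(4),proj(d,P).round(1),proj(t,P).round(1))
```

```text
now [ 0.5783 -0.0374  0.1228] [-179.93   -9.71  178.35] t 6.25 F [-0.9  0.2 -1.3] op 0.0216
shift [0.0004, -0.0003, 0.0073] turn [-0.0032, 0.0097, 0.0049]
shift [-0.0375, -0.0, 0.2291] turn [-0.0032, 0.0097, 0.0049]
origin [ 0.6592 -0.0406  0.1009] 
 [[ 1.     0.03  -0.006]
 [-0.03   1.     0.001]
 [ 0.006 -0.001  1.   ]]
[0.4655 0.0072 0.0997] [[296.9 203.4]] [[300.8 214.5]]
[ 0.4631 -0.0768  0.0998] [[306.7 217.2]] [[322.9 215.2]]
[ 0.5643 -0.0378  0.1004] [[328.2 203. ]] [[312.8 188.9]]
[ 0.6742 -0.041   0.101 ] [[356.1 195.5]] [[313.8 161. ]]
```

View pics/p3.png

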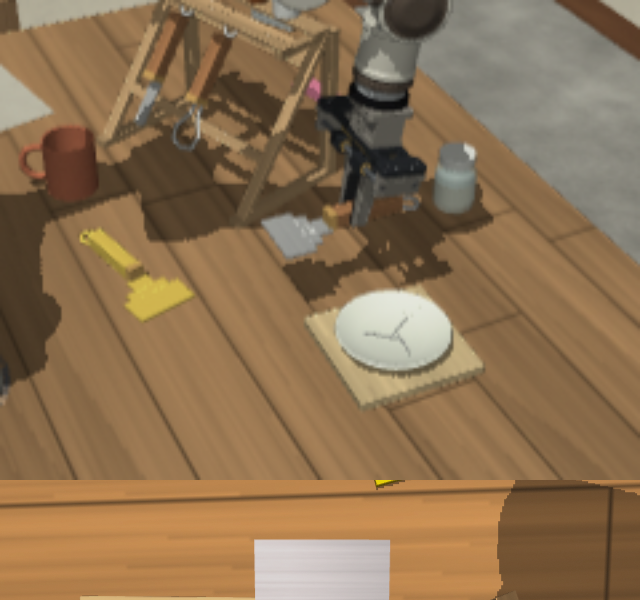

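The side view shows the scraper level above the board's left side, blade towards the robot, clear of everything. I'll lower it.

>>> {"fn": "drive_tool", "kwargs": {"series": [[[-0.01,0,0.07],[0,0.01,0.005],-1.0],[[-0.02,0,0.14],[0,0.01,0.005],-1.0],[[-0.032,0,0.2],[0,0.01,0.005],-1.0],[[-0.039,0,0.239],[0,0.01,0.005],-1.0],[[-0.039,0,0.239],[0,0.01,0.005],-1.0]]}}

```text
time_s: 7.02
ee_pos: [0.5763, -0.0381, 0.0241]
tcp_rot: [-179.9, -10.3, 178.1]
contact_force: [-0.6, -0.1, -1.6]
opening: 0.0222
grip_force: 35.0
```

>>> {"fn": "drive_tool", "kwargs": {"series": [[[0,0,0],[0,0,0],-1.0]]}}

```text
time_s: 7.15
ee_pos: [0.578, -0.0385, 0.0259]
tcp_rot: [-179.9, -10.1, 178.1]
contact_force: [-0.1, -0.2, -2.1]
opening: 0.0216
grip_force: 35.0
```

Run:
```python
from h import *
R2=Rt(BY,-10)
go((bd(.015,.147,.0235),R2),(bd(.015,.147,.022),R2))
```

```text
now [ 0.578  -0.0385  0.0259] [-179.86  -10.11  178.08] t 7.15 F [-0.1 -0.2 -2.1] op 0.0216
shift [0.0, 0.0023, 0.006] turn [-0.004, -0.0035, -0.0039]
shift [-0.0006, 0.0023, 0.0097] turn [-0.004, -0.0035, -0.0039]
```

>>> {"fn": "drive_tool", "kwargs": {"series": [[[0,0.002,0.003],[0,0,0],-1.0],[[0,0.002,0.006],[0,0,0],-1.0],[[0,0.002,0.006],[0,0,0],-1.0]]}}

```text
time_s: 7.52
ee_pos: [0.5768, -0.0374, 0.0223]
tcp_rot: [-179.9, -10.2, 178.1]
contact_force: [0.0, -0.4, -2.0]
opening: 0.0217
grip_force: 35.0
```

>>> {"fn": "drive_tool", "kwargs": {"series": [[[0,0,0.0025],[0,0,0],-1.0],[[0,0,0.0025],[0,0,0],-1.0]]}}

```text
time_s: 7.78
ee_pos: [0.5769, -0.0374, 0.0221]
tcp_rot: [-179.9, -10.2, 178.1]
contact_force: [-1.9, 0.1, 4.8]
opening: 0.0215
grip_force: 35.0
```

It touched down gently (about 7 N). I'll release and retract along the fingers.

>>> {"fn": "drive_tool", "kwargs": {"series": [[[0,0,0],[0,0,0],-0.3],[[0,0,0],[0,0,0],-0.1],[[0,0,0],[0,0,0],0.0],[[0,0,0],[0,0,0],0.0]]}}

```text
time_s: 8.28
ee_pos: [0.5765, -0.0374, 0.0211]
tcp_rot: [-179.9, -10.2, 178.1]
contact_force: [-0.6, -0.5, -0.2]
opening: 0.0457
grip_force: 0.0
```

>>> {"fn": "drive_tool", "kwargs": {"series": [[[0,0,-0.05],[0,0,0],0.0],[[0,0,-0.15],[0,0,0],0.0],[[0,0,-0.3],[0,0,0],0.0],[[0,0,-0.4],[0,0,0],0.0],[[0,0,-0.4],[0,0,0],0.0]]}}

```text
time_s: 8.9
ee_pos: [0.6084, -0.0387, 0.1848]
tcp_rot: [-179.8, -9.6, 178.1]
contact_force: [-0.2, -0.1, -0.6]
opening: 0.046
grip_force: 0.0
```

Run:
```python
from h import *
t=get_image("wrist");np.savez("pics/w4.npz",**t)
w=cloud(t);cv2.imwrite("pics/p4.png",t["image"][:,:,::-1])
g=rk(RK,-.085,.023,.095);Rg=Rt(RK[2],45)
pre=g-Rg[:,2]*.13
print("pre",pre);go(([.36,.15,.34],Rt(RK[2],20)),(pre,Rg))
```

```text
pre [0.38836029 0.36537439 0.24548822]
now [ 0.6066 -0.0383  0.1817] [-179.83   -9.94  178.08] t 8.95 F [-0.1 -0.1 -0.8] op 0.0457
shift [0.6907, 0.449, -0.2822] turn [-0.0717, -0.9862, -0.7486]
shift [0.5978, 0.9902, -0.0602] turn [-0.2383, -1.8084, -0.7349]
```

View pics/p4.png

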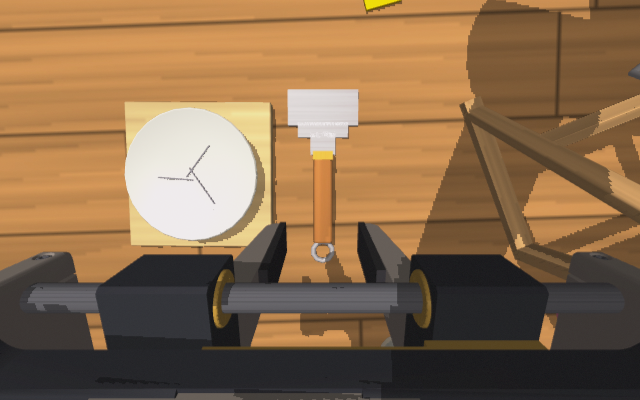

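The wrist view shows the scraper lying flat: blade corners (288,90) and (358,90), eye (323,252), beside the board whose edge runs (270,102)–(275,246). I'll verify by rays and head for the knife.

>>> {"fn": "drive_tool", "kwargs": {"series": [[[0.14,0.06,-0.15],[-0.01,-0.2,-0.15],0.0],[[0.28,0.15,-0.28],[-0.03,-0.4,-0.3],0.0],[[0.42,0.25,-0.28],[-0.05,-0.6,-0.45],0.0],[[0.56,0.35,-0.28],[-0.07,-0.8,-0.6],0.0],[[0.69,0.45,-0.28],[-0.07,-0.98,-0.75],0.0]]}}

```text
time_s: 9.57
ee_pos: [0.3979, 0.1187, 0.3272]
tcp_rot: [179.8, 19.7, -159.5]
contact_force: [-0.0, 1.5, 1.0]
opening: 0.0457
grip_force: 0.0
```

>>> {"fn": "drive_tool", "kwargs": {"series": [[[0,0,0],[0,0,0],0.0],[[0,0,0],[0,0,0],0.0]]}}

```text
time_s: 9.82
ee_pos: [0.3997, 0.1176, 0.327]
tcp_rot: [179.8, 19.5, -159.6]
contact_force: [0.7, 0.1, -0.2]
opening: 0.046
grip_force: 0.0
```

Run:
```python
from h import *
d=dict(np.load("pics/w4.npz"))
def ray(u,v,z):
    r=rpy(d["rotation"])@[(u-d["cx"])/d["fx"],-(v-d["cy"])/d["fy"],-1];return (d["origin"]+r*(z-d["origin"][2])/r[2])[:2]
B=np.array([ray(*p,.015) for p in((125,102),(270,102),(276,246),(131,246))]);print("board",B.round(4).tolist(),B.mean(0))
for i in range(4):e=B[(i+1)%4]-B[i];print(np.hypot(*e).round(4),np.degrees(np.arctan2(e[1],e[0])).round(2))
S=[ray(288,90,.004),ray(358,90,.004),ray(323,155,.024),ray(323,252,.003)];print(np.round(S,4).tolist())
e=S[3]-(S[0]+S[1])/2;print("scr yaw",np.degrees(np.arctan2(e[1],e[0])))
Rz=rpy([0,0,BY])[:2,:2]
print("scraper in board frame",[(Rz.T@(p-B.mean(0))).round(4).tolist() for p in S])
g=rk(RK,-.085,.023,.095);Rg=Rt(RK[2],45)
go((g-Rg[:,2]*.13,Rg))
```

```text
board [[0.4726, -0.2607], [0.4783, -0.0939], [0.6464, -0.0947], [0.6408, -0.2681]] [ 0.55951172 -0.17933912]
0.167 88.02
0.1681 -0.27
0.1735 -91.86
0.1683 177.49
[[0.4623, -0.0738], [0.4651, 0.0089], [0.5414, -0.0351], [0.6587, -0.0389]]
scr yaw -1.8906233980955076
scraper in board frame [[-0.1005, 0.1024], [-0.1002, 0.1851], [-0.0226, 0.1436], [0.0948, 0.1435]]
now [0.3997 0.1176 0.327 ] [ 179.83   19.49 -159.62] t 9.82 F [ 0.7  0.1 -0.2] op 0.046
shift [-0.1104, 0.5899, 0.2569] turn [0.0047, -0.8504, -0.0025]
```

>>> {"fn": "drive_tool", "kwargs": {"series": [[[-0.03,0.15,0.0],[0,-0.2,0],0.0],[[-0.06,0.3,0.06],[0,-0.4,0],0.0],[[-0.09,0.45,0.13],[0,-0.6,0],0.0],[[-0.11,0.59,0.2],[0,-0.85,0],0.0],[[-0.11,0.59,0.257],[0,-0.85,0],0.0]]}}

```text
time_s: 10.45
ee_pos: [0.3876, 0.368, 0.2427]
tcp_rot: [179.9, 44.9, -159.4]
contact_force: [0.6, -0.4, 0.5]
opening: 0.0458
grip_force: 0.0
```

>>> {"fn": "drive_tool", "kwargs": {"series": [[[0,0,0],[0,0,0],0.0],[[0,0,0],[0,0,0],0.0]]}}

```text
time_s: 10.7
ee_pos: [0.3894, 0.3651, 0.2458]
tcp_rot: [179.9, 44.9, -159.7]
contact_force: [-0.5, -0.1, 0.4]
opening: 0.0456
grip_force: 0.0
```

Run:
```python
from h import *
g=rk(RK,-.085,.023,.095);Rg=Rt(RK[2],45)
go((g-Rg[:,2]*.13,Rg),(g,Rg))
d=get_image("wrist");np.savez("pics/w5.npz",**d)
im=d["image"][:,:,::-1].copy()
for x in(-.0,-.12,-.195):
  for y in(-.011,.011):
    q=proj(d,rk(RK,x-.005,.024 if x>-.15 else .004,y+.095))[0];cv2.circle(im,tuple(int(round(a)) for a in q),3,(0,255,0),1)
cv2.imwrite("pics/w5.png",im)
```

```text
now [0.3894 0.3651 0.2458] [ 179.87   44.92 -159.72] t 10.7 F [-0.5 -0.1  0.4] op 0.0456
shift [0.0022, 0.0015, -0.0011] turn [0.0009, -0.0026, -0.0033]
shift [0.0017, 0.0013, 0.3239] turn [0.0009, -0.0026, -0.0033]
```

View pics/w5.png

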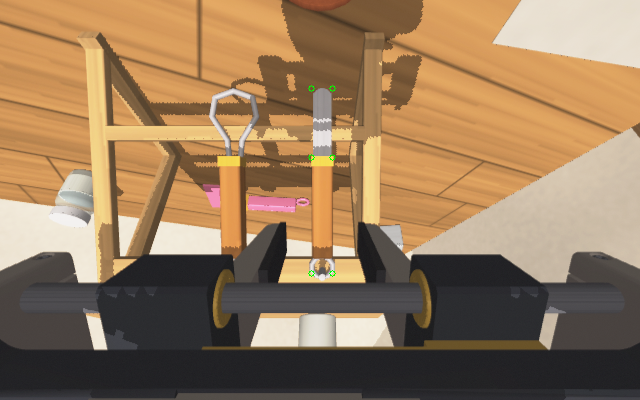

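The knife handle (columns 311–333, ferrule (322,161)) sits on the predicted marks and is centred in the jaws. I'll go in and grip.

>>> {"fn": "drive_tool", "kwargs": {"series": [[[0.002,0.001,0.12],[0,0,0],0.0],[[0.002,0.001,0.23],[0,0,0],0.0],[[0.002,0.001,0.3],[0,0,0],0.0],[[0.002,0.001,0.324],[0,0,0],0.0],[[0.002,0.001,0.324],[0,0,0],0.0]]}}

```text
time_s: 11.38
ee_pos: [0.4745, 0.3976, 0.1552]
tcp_rot: [179.8, 45.1, -159.8]
contact_force: [-0.8, -0.6, -1.0]
opening: 0.0459
grip_force: 0.0
```

>>> {"fn": "drive_tool", "kwargs": {"series": [[[0,0,0],[0,0,0],0.0],[[0,0,0],[0,0,0],0.0]]}}

```text
time_s: 11.62
ee_pos: [0.4735, 0.3983, 0.1554]
tcp_rot: [179.8, 45.2, -159.7]
contact_force: [0.3, -0.1, -0.0]
opening: 0.0459
grip_force: 0.0
```

Run:
```python
from h import *
g=rk(RK,-.085,.023,.095);Rg=Rt(RK[2],45)
go((g,Rg))
```

```text
now [0.4735 0.3983 0.1554] [ 179.75   45.16 -159.7 ] t 11.62 F [ 0.3 -0.1 -0. ] op 0.0459
shift [0.0021, -0.003, 0.0044] turn [0.0053, 0.0054, -0.0029]
```

>>> {"fn": "drive_tool", "kwargs": {"series": [[[0.002,-0.003,0.004],[0.005,0.005,0],0.0],[[0.002,-0.003,0.004],[0.005,0.005,0],-1.0],[[0.002,-0.003,0.004],[0.005,0.005,0],-1.0],[[0.002,-0.003,0.004],[0.005,0.005,0],-1.0],[[0.002,-0.003,0.004],[0.005,0.005,0],-1.0]]}}

```text
time_s: 12.25
ee_pos: [0.4744, 0.3972, 0.1523]
tcp_rot: [179.9, 44.9, -159.7]
contact_force: [-0.3, 0.1, 0.5]
opening: 0.0218
grip_force: 35.0
```

>>> {"fn": "drive_tool", "kwargs": {"series": [[[0,0,0],[0,0,0],-1.0]]}}

```text
time_s: 12.38
ee_pos: [0.4744, 0.3972, 0.1524]
tcp_rot: [179.9, 44.9, -159.7]
contact_force: [-0.5, -0.5, 0.7]
opening: 0.0218
grip_force: 35.0
```

Run:
```python
from h import *
g=rk(RK,-.085,.023,.095);Rg=Rt(RK[2],45);z=rpy([0,0,RK[2]])
go((g,Rg),(g+z@(N*.04),Rg),(g+z@(N*.04-D*.025),Rg),(g+z@(N*.04-D*.025)+z@[-.025,0,.005],Rg),(g+z@(N*.04-D*.025)+z@[-.055,0,.1],Rg))
```

```text
now [0.4744 0.3972 0.1524] [ 179.93   44.91 -159.71] t 12.38 F [-0.5 -0.5  0.7] op 0.0218
shift [-0.0025, 0.0005, -0.0017] turn [-0.0005, -0.0032, -0.003]
shift [0.015, 0.0005, -0.1002] turn [-0.0005, -0.0032, -0.003]
shift [0.0766, 0.0004, -0.0892] turn [-0.0005, -0.0032, -0.003]
shift [0.112, 0.0003, -0.1422] turn [-0.0005, -0.0032, -0.003]
shift [-0.0025, 0.0004, -0.3634] turn [-0.0005, -0.0032, -0.003]
```

>>> {"fn": "drive_tool", "kwargs": {"series": [[[0.006,0,-0.035],[0,0,0],-1.0],[[0.012,0,-0.07],[0,0,0],-1.0],[[0.0175,0,-0.0985],[0,0,0],-1.0],[[0.0175,0,-0.0985],[0,0,0],-1.0],[[0.078,0,-0.088],[0,0,0],-1.0]]}}

```text
time_s: 13.0
ee_pos: [0.4321, 0.3818, 0.1576]
tcp_rot: [179.8, 45.2, -159.8]
contact_force: [1.7, -0.2, -2.7]
opening: 0.0215
grip_force: 35.0
```

>>> {"fn": "drive_tool", "kwargs": {"series": [[[0,0,0],[0,0,0],-1.0]]}}

```text
time_s: 13.12
ee_pos: [0.4289, 0.3798, 0.1526]
tcp_rot: [-179.9, 44.6, -159.6]
contact_force: [-1.1, 0.8, -1.4]
opening: 0.0216
grip_force: 35.0
```

Run:
```python
from h import *
g=rk(RK,-.085,.023,.095);Rg=Rt(RK[2],45);z=rpy([0,0,RK[2]])
q=g+z@(N*.04-D*.025)
go((q,Rg),(q+z@[-.028,0,.004],Rg),(q+z@[-.055,0,.09],Rg),(q+z@[-.055,0,.15],Rg))
```

```text
now [0.4289 0.3798 0.1526] [-179.93   44.64 -159.6 ] t 13.12 F [-1.1  0.8 -1.4] op 0.0216
shift [-0.0093, 0.0016, -0.003] turn [-0.0025, -0.0121, -0.0004]
shift [0.0335, 0.0015, -0.0593] turn [-0.0025, -0.0121, -0.0004]
shift [-0.0696, 0.0013, -0.2597] turn [-0.0025, -0.0121, -0.0004]
shift [-0.175, 0.0011, -0.3664] turn [-0.0025, -0.0121, -0.0004]
```

>>> {"fn": "drive_tool", "kwargs": {"series": [[[0.0335,0,-0.059],[0,0,0],-1.0],[[0.0335,0,-0.059],[0,0,0],-1.0],[[-0.02,0,-0.16],[0,0,0],-1.0],[[-0.07,0,-0.26],[0,0,0],-1.0],[[-0.175,0,-0.366],[0,0,0],-1.0]]}}

```text
time_s: 13.75
ee_pos: [0.3794, 0.3617, 0.3085]
tcp_rot: [180.0, 44.8, -159.6]
contact_force: [1.7, 0.7, -1.7]
opening: 0.0216
grip_force: 35.0
```

>>> {"fn": "drive_tool", "kwargs": {"series": [[[0,0,0],[0,0,0],-1.0],[[0,0,0],[0,0,0],-1.0]]}}

```text
time_s: 14.0
ee_pos: [0.3804, 0.362, 0.3081]
tcp_rot: [179.9, 44.9, -159.7]
contact_force: [1.2, -0.0, -1.8]
opening: 0.0219
grip_force: 35.0
```

Run:
```python
from h import *
s=get_state();P=s["ee_pos"];print(rk(RK,0,0,0))
for n in("side","top"):
    d=get_image(n);np.savez(f"pics/{n}6.npz",**d)
    w=cloud(d);m=np.hypot(w[...,0]-.3,w[...,1]-.335)<.06;m&=(w[...,2]>.02)&(w[...,2]<.1);print("mug",n,np.nanmean(w[m],0))
go(([.40,.1,.30],Rt(10,30)),([.50,-.15,.26],Rt(BY,15)),(bd(.015,-.121,.15),Rt(BY,-10)))
```

```text
[0.571 0.332 0.21 ]
mug side [0.30106914 0.32513593 0.0571986 ]
mug top [0.29060357 0.32358591 0.05842329]
now [0.3798 0.3615 0.3059] [-179.97   44.69 -159.66] t 14.1 F [-0.5  0.2 -1.1] op 0.0215
shift [0.1382, -0.6307, -0.1157] turn [0.2089, 0.4885, 0.2747]
shift [0.1964, -1.3036, -0.0323] turn [0.3706, 0.9774, 0.6471]
shift [0.3705, -1.7279, 0.1825] turn [0.2278, 1.7998, 0.7313]
```

>>> {"fn": "drive_tool", "kwargs": {"series": [[[0.03,-0.14,-0.03],[0.04,0.1,0.05],-1.0],[[0.06,-0.28,-0.06],[0.08,0.2,0.1],-1.0],[[0.1,-0.42,-0.09],[0.12,0.3,0.16],-1.0],[[0.13,-0.56,-0.11],[0.17,0.4,0.22],-1.0],[[0.138,-0.68,-0.115],[0.21,0.49,0.27],-1.0]]}}

```text
time_s: 14.72
ee_pos: [0.4072, 0.0797, 0.3004]
tcp_rot: [-180.0, 30.0, -170.1]
contact_force: [1.1, -0.1, -0.7]
opening: 0.0217
grip_force: 35.0
```

>>> {"fn": "drive_tool", "kwargs": {"series": [[[0,0,0],[0,0,0],-1.0]]}}

```text
time_s: 14.85
ee_pos: [0.4081, 0.0786, 0.3003]
tcp_rot: [180.0, 30.0, -170.4]
contact_force: [-0.2, 0.5, -1.9]
opening: 0.0218
grip_force: 35.0
```

Run:
```python
from h import *
go(([.50,-.15,.26],Rt(BY,15)),(bd(.015,-.121,.2),Rt(BY,0)))
```

```text
now [0.4081 0.0786 0.3003] [ 179.99   29.99 -170.36] t 14.85 F [-0.2  0.5 -1.9] op 0.0218
shift [-0.063, -0.6018, 0.1524] turn [0.1468, 0.4979, 0.3533]
shift [-0.0793, -1.0139, 0.3349] turn [0.1003, 0.9962, 0.3726]
```

>>> {"fn": "drive_tool", "kwargs": {"series": [[[-0.02,-0.14,0.03],[0.03,0.1,0.08],-1.0],[[-0.03,-0.28,0.06],[0.06,0.2,0.16],-1.0],[[-0.05,-0.42,0.1],[0.1,0.35,0.25],-1.0],[[-0.06,-0.56,0.14],[0.12,0.45,0.33],-1.0],[[-0.065,-0.7,0.18],[0.14,0.5,0.36],-1.0]]}}

```text
time_s: 15.48
ee_pos: [0.5155, -0.1833, 0.2507]
tcp_rot: [179.7, 14.9, 178.6]
contact_force: [-0.1, 0.9, -0.2]
opening: 0.0216
grip_force: 35.0
```

>>> {"fn": "drive_tool", "kwargs": {"series": [[[0,0,0],[0,0,0],-1.0]]}}

```text
time_s: 15.6
ee_pos: [0.5144, -0.1839, 0.2482]
tcp_rot: [179.5, 14.7, 178.4]
contact_force: [0.0, 0.6, -2.1]
opening: 0.0219
grip_force: 35.0
```

Run:
```python
from h import *
go((bd(.015,-.121,.13),Rt(BY,-10)))
```

```text
now [ 0.5144 -0.1839  0.2482] [179.5   14.72 178.35] t 15.6 F [ 0.   0.6 -2.1] op 0.0219
shift [-0.0657, -0.3024, 0.3203] turn [0.0166, 0.824, 0.0088]
```

>>> {"fn": "drive_tool", "kwargs": {"series": [[[-0.02,-0.15,0.05],[0,0.3,0],-1.0],[[-0.04,-0.3,0.1],[0.01,0.6,0],-1.0],[[-0.066,-0.302,0.2],[0.016,0.824,0.009],-1.0],[[-0.066,-0.302,0.32],[0.016,0.824,0.009],-1.0],[[-0.066,-0.302,0.32],[0.016,0.824,0.009],-1.0]]}}

```text
time_s: 16.23
ee_pos: [0.5686, -0.3006, 0.13]
tcp_rot: [179.8, -10.1, 178.5]
contact_force: [-0.9, -0.1, -1.4]
opening: 0.022
grip_force: 35.0
```

>>> {"fn": "drive_tool", "kwargs": {"series": [[[0,0,0],[0,0,0],-1.0],[[0,0,0],[0,0,0],-1.0]]}}

```text
time_s: 16.48
ee_pos: [0.5711, -0.3054, 0.1388]
tcp_rot: [-179.6, -9.4, 178.2]
contact_force: [0.5, -0.5, -0.5]
opening: 0.0219
grip_force: 35.0
```

Run:
```python
from h import *
s=get_state();Rc=rpy(s["tcp_rot"]);Rg=rpy([179.93,44.91,-159.71]);pg=np.array([.4744,.3972,.1524])
To=rk(RK,-.005,0,.095);Z=rpy([0,0,RK[2]]);Tr=Z@np.c_[D,Y,N]
o=s["ee_pos"]+Rc@Rg.T@(To-pg);r=Rc@Rg.T@Tr
print("origin",o.round(4),"\n",r.round(3))
b=rpy([0,0,BY]);dR=b@r.T  # bring the knife frame to the board frame
Rn=dR@Rc
for z in(.004,.0015): 
    on=bd(.095,-.122,z); Pn=on+dR@(s["ee_pos"]-o);print(Pn); go((Pn,Rn))
d=get_image("side")
im=d["image"][:,:,::-1].copy()
cv2.imwrite("pics/p7.png",cv2.resize(im[130:310,240:480],(800,600)))
```

```text
origin [ 0.6524 -0.3076  0.1173] 
 [[ 1.     0.028 -0.012]
 [-0.028  1.     0.006]
 [ 0.012 -0.006  1.   ]]
[ 0.56809393 -0.30657103  0.02648531]
now [ 0.5711 -0.3054  0.1388] [-179.62   -9.39  178.23] t 16.48 F [ 0.5 -0.5 -0.5] op 0.0219
shift [-0.0384, -0.0014, 0.2783] turn [-0.0119, 0.0232, 0.0039]
[ 0.56809393 -0.30657103  0.02398531]
now [ 0.5711 -0.3054  0.1388] [-179.62   -9.39  178.23] t 16.48 F [ 0.5 -0.5 -0.5] op 0.0219
shift [-0.0394, -0.0013, 0.2845] turn [-0.0119, 0.0232, 0.0039]
```

View pics/p7.png

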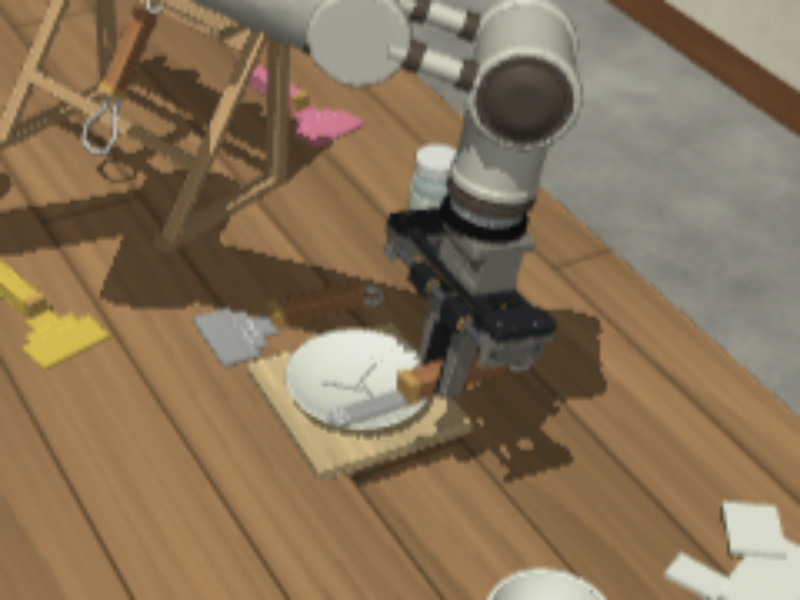

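The side view shows the scraper lying left of the board, the loop tool still hanging, and the knife level at the right side, above the table. I'll lower it, with a pause to settle.

>>> {"fn": "drive_tool", "kwargs": {"series": [[[-0.01,0,0.08],[-0.01,0.023,0.004],-1.0],[[-0.02,0,0.16],[-0.01,0.023,0.004],-1.0],[[-0.032,0,0.22],[-0.01,0.023,0.004],-1.0],[[-0.037,-0.001,0.255],[-0.01,0.023,0.004],-1.0],[[-0.037,-0.001,0.262],[-0.01,0.023,0.004],-1.0]]}}

```text
time_s: 17.15
ee_pos: [0.5671, -0.3056, 0.0293]
tcp_rot: [179.9, -10.3, 178.1]
contact_force: [-0.1, 0.2, -1.1]
opening: 0.0217
grip_force: 35.0
```

>>> {"fn": "drive_tool", "kwargs": {"series": [[[0,0,0],[0,0,0],-1.0],[[0,0,0],[0,0,0],-1.0]]}}

```text
time_s: 17.4
ee_pos: [0.568, -0.3062, 0.0309]
tcp_rot: [180.0, -10.2, 178.1]
contact_force: [0.0, -0.6, -1.3]
opening: 0.0219
grip_force: 35.0
```

```bash
cat >> h.py <<'E'
def knife(z):
    s=get_state();Rc=rpy(s["tcp_rot"]);Rg=rpy([179.93,44.91,-159.71]);pg=np.array([.4744,.3972,.1524])
    To=rk(RK,-.005,0,.095);Tr=rpy([0,0,RK[2]])@np.c_[D,Y,N]
    o=s["ee_pos"]+Rc@Rg.T@(To-pg);r=Rc@Rg.T@Tr;print("origin",o.round(4),r[2].round(4))
    dR=rpy([0,0,BY])@r.T;go((bd(.095,-.122,z)+dR@(s["ee_pos"]-o),dR@Rc))
E
python3 -c "
from h import *
knife(.001)"
```

```text
origin [ 0.649  -0.3085  0.0082] [-2.2e-03  7.0e-04  1.0e+00]
now [ 0.568  -0.3062  0.0309] [180.   -10.21 178.1 ] t 17.4 F [ 0.  -0.6 -1.3] op 0.0219
shift [-0.0035, -0.0009, 0.0182] turn [0.0014, -0.0041, -0.0001]
```

>>> {"fn": "drive_tool", "kwargs": {"series": [[[-0.001,0,0.006],[0,-0.004,0],-1.0],[[-0.002,0,0.012],[0,-0.004,0],-1.0],[[-0.003,0,0.017],[0,-0.004,0],-1.0],[[-0.003,0,0.017],[0,-0.004,0],-1.0],[[-0.003,0,0.017],[0,-0.004,0],-1.0]]}}

```text
time_s: 18.02
ee_pos: [0.5672, -0.3056, 0.0227]
tcp_rot: [179.9, -10.2, 178.1]
contact_force: [0.2, 1.0, -1.4]
opening: 0.0219
grip_force: 35.0
```

>>> {"fn": "drive_tool", "kwargs": {"series": [[[0,0,0.0025],[0,0,0],-1.0],[[0,0,0.0025],[0,0,0],-1.0]]}}

```text
time_s: 18.27
ee_pos: [0.5672, -0.3057, 0.0226]
tcp_rot: [179.9, -10.2, 178.1]
contact_force: [-1.1, 1.9, 4.0]
opening: 0.0218
grip_force: 35.0
```

Contact. I'll release and retract.

>>> {"fn": "drive_tool", "kwargs": {"series": [[[0,0,0],[0,0,0],-0.3],[[0,0,0],[0,0,0],-0.1],[[0,0,0],[0,0,0],0.0],[[0,0,0],[0,0,0],0.0]]}}

```text
time_s: 18.77
ee_pos: [0.567, -0.3056, 0.0216]
tcp_rot: [179.9, -10.2, 178.1]
contact_force: [-0.4, 0.0, 0.0]
opening: 0.0459
grip_force: 0.0
```

>>> {"fn": "drive_tool", "kwargs": {"series": [[[0,0,-0.05],[0,0,0],0.0],[[0,0,-0.15],[0,0,0],0.0],[[0,0,-0.3],[0,0,0],0.0],[[0,0,-0.43],[0,0,0],0.0],[[0,0,-0.45],[0,0,0],0.0]]}}

```text
time_s: 19.4
ee_pos: [0.6018, -0.3084, 0.2064]
tcp_rot: [-179.7, -9.6, 178.1]
contact_force: [-0.6, -0.1, -0.7]
opening: 0.0458
grip_force: 0.0
```

>>> {"fn": "drive_tool", "kwargs": {"series": [[[0,0,0],[0,0,0],0.0],[[0,0,0],[0,0,0],0.0]]}}

```text
time_s: 19.65
ee_pos: [0.5978, -0.3063, 0.1968]
tcp_rot: [179.8, -10.4, 178.1]
contact_force: [-0.3, 0.5, -0.4]
opening: 0.0463
grip_force: 0.0
```

Run:
```python
from h import *
d=get_image("wrist");s=get_image("side")
im=d["image"][:,:,::-1].copy()
for p in((-.1,-.122,.004),(-.025,-.122,.024),(.095,-.122,.003),(-.1,.105,.004),(-.1,.189,.004),(.095,.147,.003),(.085,.085,.015),(-.085,.085,.015),(.085,-.085,.015),(-.085,-.085,.015)):
    cv2.circle(im,tuple(int(round(a)) for a in proj(d,bd(*p))[0]),3,(0,255,0),1)
b=cv2.resize(s["image"][90:310,180:480],(400,293))[:,:,::-1]
o=np.zeros((600,640,3),np.uint8);o[:300]=im[:300];o[300:593,:400]=b
cv2.imwrite("pics/p8.png",o);print(get_state()["contact_force"])
```

```text
[-0.03121953  0.66541104  1.13757637]
```

View pics/p8.png

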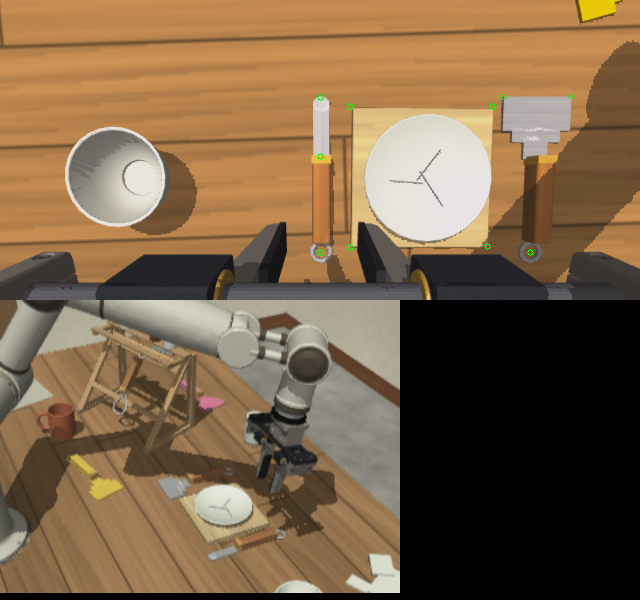

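The view shows the knife right of the board (eye (320,252), tip (320,98)) and the scraper left of it (eye (531,252), blade top corners (503,97) and (571,97)). Both are parallel to the sides and on the target marks. The loop tool is hanging, and the bystanders are in place.

```bash
python3 -c "
from station import sign_off
print(sign_off())"
```

```text
the job is handed in; nothing more can be done
None
```

The job is handed in: the scraper lies flat along the board's left side, about 2 cm from it, and the knife along its right side, about 2.5 cm away, handles to the far side, and the loop tool is still on its peg; no verdict came back.

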